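# Height-gauge the machined bars and file them on the sloped rack

### The job

Check each aluminium bar from the black mat on the height gauge, one at a time, thickest first and thinnest last: lay it along the narrow steel rail with its end under the raised gauge foot, let go of it, press the gauge's black pad down until the sprung foot rests on the bar with light pressure, hold it for a moment, and let the gauge spring back up. File each checked bar on the sloped rack, lying flat on the board with its length running up the slope, no bar on top of another, and do not ram the foot hard onto anything or knock over the standing steel spool and spindle.

Things in the scene. Friction and masses are not known exactly. Their poses are not given: they have to be found in the camera images.
- bar_thick_c (a point): centre of the thick bar: a plain square aluminium bar 200 mm long, 38 x 38 mm in section (about 0.78 kg, dark discs on its end faces), at first lying on the black mat; x runs along its length, any of its four long faces may be down; may be absent
- bar_medium_c (a point): centre of the medium bar: a plain square aluminium bar 180 mm long, 32 x 32 mm in section (about 0.50 kg, dark discs on its end faces), at first lying on the black mat; x runs along its length, any of its four long faces may be down; may be absent
- bar_thin_c (a point): centre of the thin bar: a plain square aluminium bar 160 mm long, 26 x 26 mm in section (about 0.29 kg, dark discs on its end faces), at first lying on the black mat; x runs along its length, any of its four long faces may be down; may be absent
- rail_mid (a point): middle of the top face of the narrow ground-steel rail: 14 mm wide, 150 mm long, standing 20 mm above the blue cast plate (plate top 30 mm above the table; plate 300 x 200 mm); x runs along the rail towards the gauge, z up. The gauge column (14 mm thick, its top 240 mm above the table) stands 140 mm from this point along +x, on a round base 68 mm across; between the column and the foot the bare rail ends at +75 mm
- station: the blue cast plate, fixed, that carries rail and gauge; origin on the table under the plate's centre, x along the rail towards the gauge column
- pad_top (a point): centre of the top of the round black press pad (26 mm across) of the gauge carriage, straight above the foot and 62 mm along +x from the rail's middle; it is 176 mm above the table when the gauge is up and moves down with the carriage. Push it straight down from above. The carriage's arm runs from here to the column along +x, 16 mm wide; nothing of the gauge reaches more than 13 mm from this point towards the rail's middle
- gauge (a joint): travel of the gauge carriage in m: 0 up (its sprung rest), grows as it is pressed down, at most 0.056. A spring (3 N net at the top, 7.5 N at the bottom) brings it back up. The underside of the foot stands 70 mm above the rail top at 0, so the foot meets a bar on the rail when the joint reads 0.070 minus the bar's thickness (0.032, 0.038, 0.044 for the thick, medium and thin bars)
- foot_tip (a point): the gauge's foot, a steel disc 16 mm across on a stem under the carriage; this point is the centre of its underside
- foot (a joint): how far the sprung foot is pushed up into the carriage, in m: 0 free, up to 0.010, where it hits its stop; it presses with about 1.5 N at first touch and 5.5 N at the stop, past which the force rises steeply. 2 to 7 mm is a good light pressure
- board: the sloped board of the rack, 235 mm long (x, up the slope, away from the robot) and 280 mm wide (y); origin at the middle of its upper face, 65 mm above the table; z is square to the board. It rises at 0.30 rad and has a steel lip, 12 mm high, across its lower edge and steel cheeks, 20 mm high and 8 mm thick, along both sides (264 mm clear between them)
- mat: thin black rubber mat 320 x 250 x 3 mm, fixed on the table; origin under its centre. The bars start on it
- spool: steel spool standing on the table, 48 mm across, 62 mm high, loose; origin under its foot. Not to be knocked over
- spindle: stepped steel spindle standing on the table, 52 mm across at the foot, 84 mm high, loose; origin under its foot. Not to be knocked over

How it is judged (in metres and radians):
On the way, in this order (a step that is already met when the one before it is completed fails the run):
1. the thick bar lies by itself along the narrow rail and the gauge's foot rests on it with light pressure (y of bar_thick_c in the frame of rail_mid between -0.01 and 0.01 m and z of bar_thick_c in the frame of rail_mid between 0.014 and 0.024 m and angle between the x axis of bar_thick and the x axis of station, either way round below 0.1 rad and contact force between foot and bar_thick above 0.8 N and contact force between the fingers and bar_thick below 0.1 N), for 0.3 s.
2. the medium bar lies by itself along the narrow rail and the gauge's foot rests on it with light pressure (y of bar_medium_c in the frame of rail_mid between -0.01 and 0.01 m and z of bar_medium_c in the frame of rail_mid between 0.011 and 0.021 m and angle between the x axis of bar_medium and the x axis of station, either way round below 0.1 rad and contact force between foot and bar_medium above 0.8 N and contact force between the fingers and bar_medium below 0.1 N), for 0.3 s.
3. the thin bar lies by itself along the narrow rail and the gauge's foot rests on it with light pressure (y of bar_thin_c in the frame of rail_mid between -0.01 and 0.01 m and z of bar_thin_c in the frame of rail_mid between 0.008 and 0.018 m and angle between the x axis of bar_thin and the x axis of station, either way round below 0.1 rad and contact force between foot and bar_thin above 0.8 N and contact force between the fingers and bar_thin below 0.1 N), for 0.3 s.
At the end, for the whole second after the job is handed in: Every bar present lies at rest flat on the sloped board (its centre half its thickness above the board within 6 mm, within 60 mm of the board's middle along the slope and 123 mm across it), its length within 0.30 rad of the line up the slope, and the gauge is back up (joint under 5 mm) (x of bar_thick_c in the frame of board between -0.06 and 0.06 m and y of bar_thick_c in the frame of board between -0.123 and 0.123 m and z of bar_thick_c in the frame of board between 0.013 and 0.025 m and angle between the x axis of each of bar_thick, bar_medium, bar_thin and the x axis of board, either way round below 0.3 rad and linear speed of each of bar_thick, bar_medium, bar_thin below 0.02 m/s and x of bar_medium_c in the frame of board between -0.06 and 0.06 m and y of bar_medium_c in the frame of board between -0.123 and 0.123 m and z of bar_medium_c in the frame of board between 0.01 and 0.022 m and x of bar_thin_c in the frame of board between -0.06 and 0.06 m and y of bar_thin_c in the frame of board between -0.123 and 0.123 m and z of bar_thin_c in the frame of board between 0.007 and 0.019 m and value of joint gauge below 0.005 m); the robot touches nothing.
It fails at once if the foot is rammed onto something (more than 15 N) (contact force between foot and anything else above 15 N).
It fails at once if the standing spool or spindle is knocked over (angle between any of spool, spindle's own z axis and vertical above 0.6 rad).
Of bar_thick, bar_medium, bar_thin only 2 to 3 are there at a start; the rules pass over those that are not, and their reading is None.
At some moment in a run one of bar_thick, bar_medium, bar_thin may be knocked a few centimetres aside while the robot is not near it.
It also fails if it takes over 210 s, if anything falls off the work surface, if the arm or the gripper's body presses on something with over 40 N, if the wrist force passes 120 N, or if a joint passes its speed limit or range.

### The arm

A 6-joint arm with a two-finger parallel gripper is mounted at the origin on the work surface. World frame = base frame: x ahead of the robot, y to its left, z up, the work surface at z = 0. Lengths are in m, angles in degrees, forces in N, time in s.
With the tool pointing down it reaches from about 0.225 to 0.725 m from the base axis. Payload 3.1 kg.
Tool frame: the origin (TCP) lies at the very end of the fingers, on their centre line; the grasp point (between the pads) lies 19 mm behind it; z points along the fingers, y is the line along which they close (so a half turn about z gives the same grasp; the last joint's range is limited). The gripper opens to 85 mm and grips with 20 to 120 N. Pads are 22 mm wide; open, the fingers measure 114 mm over their backs; the gripper's body (76 mm by 85 mm) begins 54 mm behind the grasp point. The pads swing forward as they close: fully open they stand 13 mm farther back than shut.
Start: joints at [-7.322, 2.75, 5.684, 92.934, 0, 82.678], TCP at [0.525, -0, 0.231] pointing down, gripper open.
Joint ranges: [-166.93, 166.93], [-56.73, 111.36], [-69.38, 81.34], [-121.58, 131.49], [-85.45, 84.26], [-180, 180]. Speed limits (degrees/s): [159.86, 159.86, 180, 180, 180, 180].

### API

Orientations are given as a 3x3 rotation matrix whose columns are the frame's x, y, z axes.
In Python, from cell import arm, claw, optics, order gives the robot as it stands. Calls block until the motion is done:
- arm.goto(position, orientation): joint-space move of the TCP to a pose.
- arm.move_l(position, rot=None, velocity=0.15, f_stop=None): straight line of the TCP; rot=None keeps the orientation; velocity is the mean speed in m/s. With f_stop (N) it stops when the force on the tool has changed by that much, and returns True; else False.
- arm.move_j(angles): joint-space move.
- claw.let_go() and claw.close_gripper(strength=None): open the fingers fully, or close them until they stop; strength is the grip in N (None keeps the last).
- arm.wait(seconds).
- arm.solve_ik(position, orientation): joint angles nearest the present ones, or None.
- arm.state(): the state.
- optics.camera(name): name is "scene" or "side" or "wrist"; returns a dict with "image" (480x640x3 uint8, blue, green, red), "z_map" (480x640 float32, m along the optical axis (not along the pixel's ray), 0 where there is no reading), "intrinsics" (3x3 intrinsics, pixels), "k1" (the pictures are not rectified: a ray, as slopes to the right and down, at radius r is drawn at 1 + k1 r^2 times it, then the intrinsics apply), "R" (3x3) and "t" (3): a world point X has camera coordinates R X + t; the wrist camera has in their place "tool_from_camera" (4x4, takes a point from camera to tool coordinates, whose origin is the TCP and whose axes are the flange's). Camera axes: x right, y down, z forward; pixel columns grow to the right and rows downward; lengths in m; the calibration is good to about 2 mm. A picture is of the moment at which its call begins: read the wrist's pose just before it.
A pose or a line that the arm cannot do raises arm.Unreachable and nothing moves.
- order.hand_in(): hands the job in; it is judged then, once.
The state is a dict: "clock": time; "joint_pos": joint angles; "qvel": joint speeds; "joint_torque": joint torques, N m; "eef_pos": TCP position; "ee_rot": TCP orientation; "contact_force": force on the tool from outside, world axes, zero at the start; "wrist_torque": the same for the moment, N m; "opening": finger opening in m; "finger_force": force on a finger pad.
Only numpy, scipy, OpenCV 4.12 (cv2) and the standard library are available. Lean on these libraries where they do the work, as an engineer would, in place of code of your own. Each camera call takes 0.05 s, during which the arm holds its last target. There are 200 camera calls.

## Working session

There is one attempt and no reset: what is moved stays moved. The work goes in short steps, each a Python script; the robot and the scene stay as the last script left them, time stands still between calls to the robot, and variables do not carry over. Pictures are saved under pics/ and viewed, at most 14 in all, crops included, and the job is handed in when it is done.

```bash
ls; mkdir -p pics; python3 - <<'E'
from cell import arm, claw, optics, order
import cv2, numpy as np
for n in ("scene","side"):
    c=optics.camera(n); cv2.imwrite(f"pics/{n}0.png",c["image"]); np.savez(f"{n}0.npz",**c)
    print(n,c["intrinsics"].tolist(),c["k1"],np.round(c["R"],3).tolist(),np.round(c["t"],3), (c["z_map"]>0).mean())
s=arm.state(); print(s["clock"],s["eef_pos"],s["ee_rot"],s["contact_force"],s["opening"])
E
```

```text
pics
scene [[492.39652781029696, 0.0, 332.50196817001654], [0.0, 492.39652781029696, 239.79245002709297], [0.0, 0.0, 1.0]] -0.117162481947791 [[0.7, 0.714, 0.013], [0.443, -0.42, -0.792], [-0.56, 0.561, -0.61]] [-0.432 -0.176  1.476] 0.9961263020833333
side [[603.5259107992599, 0.0, 310.88244141079883], [0.0, 603.5259107992599, 234.6024350991349], [0.0, 0.0, 1.0]] -0.20378037568458876 [[0.99, -0.14, 0.013], [-0.086, -0.676, -0.732], [0.111, 0.724, -0.681]] [-0.617  0.12   1.099] 0.9958821614583333
0.1 [5.24450468e-01 6.31797126e-05 2.30231946e-01] [[-4.07327585e-06  9.99997764e-01 -2.11476019e-03]
 [ 9.99999965e-01  4.63247989e-06  2.64424228e-04]
 [ 2.64433433e-04 -2.11475904e-03 -9.99997729e-01]] [0.27743056 0.5065571  0.44960917] 0.08539625949946944
```

View pics/scene0.png

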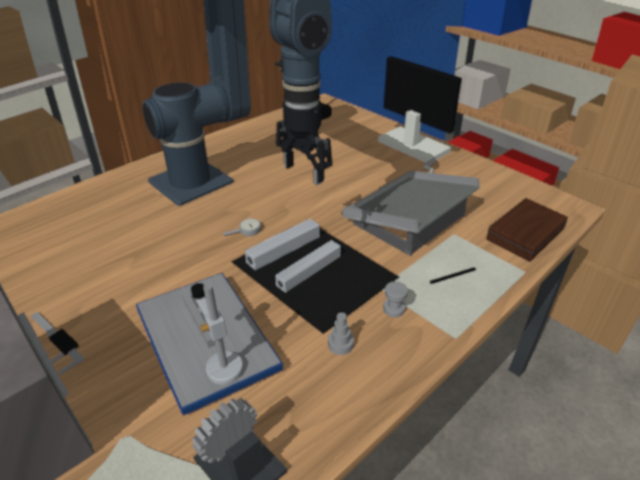

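View pics/side0.png

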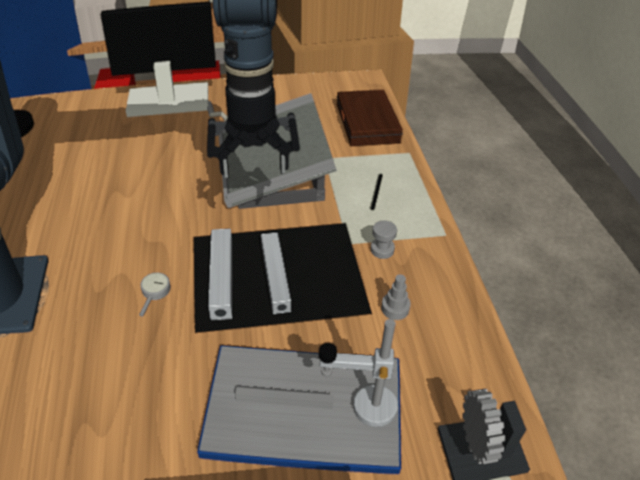

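The scene view shows two bars on the mat (~(283,243) and (308,265)), the gauge plate at (210,340), the rack at (415,210), the spindle at (340,335) and the spool at (395,297). The side view agrees. Next, a top-down colour and height map from depth.

```bash
cat > h.py <<'E'
import numpy as np, cv2
def cloud(c, T=None):
    K=c["intrinsics"]; z=c["z_map"]; v,u=np.mgrid[0:480,0:640]
    p=np.stack([u,v],-1).reshape(-1,1,2).astype(np.float64)
    n=cv2.undistortPoints(p,K,np.array([float(c["k1"]),0,0,0])).reshape(480,640,2)
    P=np.dstack([n*z[...,None],z])
    if T is None: W=(P-c["t"])@c["R"]
    else: W=P@T[:3,:3].T+T[:3,3]
    W[z<=0]=np.nan
    return W
E
python3 - <<'E'
from h import *
H=np.full((500,400),-1.0); C=np.zeros((500,400,3),np.uint8)
for n in("scene","side"):
    c=dict(np.load(n+"0.npz")); W=cloud(c).reshape(-1,3); I=c["image"].reshape(-1,3)
    ok=np.isfinite(W).all(1)&(W[:,2]<.25); W=W[ok];I=I[ok]
    r=((.5-W[:,1])/.002).astype(int); q=((W[:,0]-.1)/.002).astype(int)
    ok=(r>=0)&(r<500)&(q>=0)&(q<400); r,q,W,I=r[ok],q[ok],W[ok],I[ok]
    o=np.argsort(W[:,2]); r,q,W,I=r[o],q[o],W[o],I[o]
    for a,b,z,i in zip(r,q,W[:,2],I):
        if z>=H[a,b]: H[a,b]=z; C[a,b]=i
np.save("H.npy",H)
hm=cv2.applyColorMap(np.clip(H/.2*255,0,255).astype(np.uint8),cv2.COLORMAP_JET); hm[H<-.5]=0
o=np.hstack([C,hm])
cv2.imwrite("pics/top.png",o)
E
```

```text
(no output)
```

View pics/top.png

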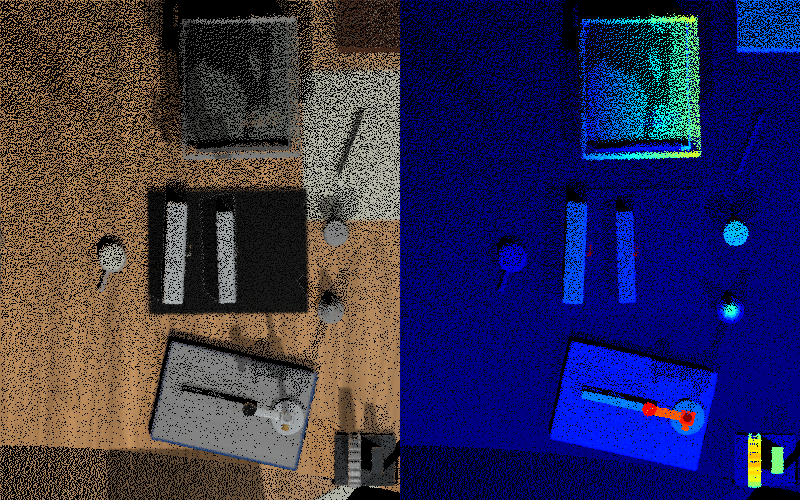

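The top view shows both bars (pixels (174,253), (226,258)), the plate at (233,403), rail to pad (250,408), and the rack at (240,87) rising toward +x. Now fitting numbers.

```bash
cat >> h.py <<'E'
def fit(W, box, zr, minn=30):
    """connected blobs of points in box (x0,x1,y0,y1) with z in zr -> rects in world metres"""
    W=W.reshape(-1,3); W=W[np.isfinite(W).all(1)]
    k=(W[:,0]>box[0])&(W[:,0]<box[1])&(W[:,1]>box[2])&(W[:,1]<box[3])&(W[:,2]>zr[0])&(W[:,2]<zr[1]); P=W[k]
    s=.002; m=np.zeros((int((box[3]-box[2])/s)+2,int((box[1]-box[0])/s)+2),np.uint8)
    ij=((P[:,:2]-[box[0],box[2]])/s).astype(int); m[ij[:,1],ij[:,0]]=255
    m2=cv2.morphologyEx(m,cv2.MORPH_CLOSE,np.ones((5,5),np.uint8)); n,L=cv2.connectedComponents(m2)
    out=[]
    for i in range(1,n):
        q=P[L[ij[:,1],ij[:,0]]==i]
        if len(q)<minn: continue
        (cx,cy),(w,h),a=cv2.minAreaRect((q[:,:2]*1000).astype(np.float32))
        if w<h: w,h,a=h,w,a+90
        a=(a+90)%180-90
        out.append(dict(c=np.round([cx/1e3,cy/1e3],4),L=round(w,1),w=round(h,1),a=round(a,1),z=np.round(np.median(q[:,2]),4),z95=np.round(np.percentile(q[:,2],95),4),n=len(q)))
    return out
E
python3 - <<'E'
from h import *
Ws=[cloud(dict(np.load(n+"0.npz"))) for n in("scene","side")]
A=np.concatenate([w.reshape(-1,3) for w in Ws])
for nm,W in(("scene",Ws[0]),("side",Ws[1]),("both",A)):
    print(nm)
    for lab,b,z in(("bars",(.38,.72,-.12,.14),(.02,.06)),("barstop",(.38,.72,-.12,.14),(.0262,.06)),("plate",(.36,.76,-.46,-.16),(.024,.036)),("rail",(.36,.76,-.46,-.16),(.043,.056)),("pad",(.36,.76,-.46,-.16),(.168,.184)),("col",(.36,.76,-.46,-.16),(.22,.25)),("rackframe",(.4,.75,.15,.5),(.01,.2)),("sp",(.7,.82,-.16,.08),(.02,.12))):
        for r in fit(W,b,z): print(lab,r)
# board plane
P=A[np.isfinite(A).all(1)]; P=P[(P[:,0]>.49)&(P[:,0]<.66)&(P[:,1]>.22)&(P[:,1]<.44)&(P[:,2]>.03)&(P[:,2]<.15)]
for _ in range(6):
    cf=np.linalg.lstsq(np.c_[P[:,:2],np.ones(len(P))],P[:,2],rcond=None)[0]; r=P[:,2]-np.c_[P[:,:2],np.ones(len(P))]@cf
    P=P[abs(r)<max(.004,1.5*r.std())]
print("plane",cf,len(P),r.std(),"slope",np.arctan(np.hypot(*cf[:2])),"dir",np.degrees(np.arctan2(cf[1],cf[0])))
# cheeks: points 12..24mm over the plane
d=(A[:,2]-np.c_[A[:,:2],np.ones(len(A))]@cf)*np.cos(.3)
k=(d>.007)&(d<.025)&(A[:,0]>.4)&(A[:,0]<.75)&(A[:,1]>.15)&(A[:,1]<.5)
print("cheeks",fit(A[k],(.4,.75,.15,.5),(0,.2)))
k=(abs(d)<.025)&(A[:,0]>.42)&(A[:,0]<.75)&(A[:,1]>.15)&(A[:,1]<.5)
print("all",fit(A[k],(.4,.75,.15,.5),(.0,.2)))
E
```

```text
scene
bars {'c': array([ 0.4502, -0.0062]), 'L': 203.6, 'w': 43.0, 'a': 87.7, 'z': np.float64(0.0409), 'z95': np.float64(0.0438), 'n': 1302}
bars {'c': array([ 0.5514, -0.0144]), 'L': 182.8, 'w': 36.8, 'a': -88.0, 'z': np.float64(0.0352), 'z95': np.float64(0.038), 'n': 1019}
barstop {'c': array([ 0.4501, -0.0058]), 'L': 202.9, 'w': 42.9, 'a': 87.7, 'z': np.float64(0.0412), 'z95': np.float64(0.0439), 'n': 1156}
barstop {'c': array([ 0.5514, -0.0144]), 'L': 182.8, 'w': 36.8, 'a': -88.0, 'z': np.float64(0.0356), 'z95': np.float64(0.0381), 'n': 893}
plate {'c': array([ 0.5679, -0.3113]), 'L': 305.0, 'w': 201.0, 'a': -12.4, 'z': np.float64(0.0305), 'z95': np.float64(0.0329), 'n': 9043}
rail {'c': array([ 0.6762, -0.3356]), 'L': 65.7, 'w': 65.4, 'a': 62.4, 'z': np.float64(0.046), 'z95': np.float64(0.0487), 'n': 753}
rail {'c': array([ 0.5377, -0.3044]), 'L': 151.7, 'w': 14.9, 'a': -12.4, 'z': np.float64(0.0502), 'z95': np.float64(0.0525), 'n': 350}
pad {'c': array([ 0.6752, -0.3354]), 'L': 26.9, 'w': 26.1, 'a': -13.2, 'z': np.float64(0.1705), 'z95': np.float64(0.1813), 'n': 163}
pad {'c': 
[... 4143 characters left out ...]
22), 'z95': np.float64(0.0998), 'n': 13084}
sp {'c': array([ 0.7623, -0.1218]), 'L': 51.1, 'w': 47.5, 'a': 19.5, 'z': np.float64(0.0435), 'z95': np.float64(0.0837), 'n': 1111}
sp {'c': array([0.7714, 0.0335]), 'L': 49.5, 'w': 48.8, 'a': -72.6, 'z': np.float64(0.0604), 'z95': np.float64(0.064), 'n': 984}
plane [ 0.31128117  0.00409408 -0.11812961] 4448 0.0017146554900052892 slope 0.30179863724789263 dir 0.7535301448059726
cheeks [{'c': array([0.5764, 0.3263]), 'L': 289.4, 'w': 236.2, 'a': -88.4, 'z': np.float64(0.0795), 'z95': np.float64(0.1129), 'n': 2291}]
all [{'c': array([0.5586, 0.3117]), 'L': 318.6, 'w': 283.2, 'a': -88.8, 'z': np.float64(0.0686), 'z95': np.float64(0.1004), 'n': 11662}]
```

Two bars are present: the thick one (205×~39 mm, z 0.040) and the medium one (183×~33 mm, z 0.034). The poses agree to about 1–2 mm. Next: helpers and a reachability check.

```bash
cat > ops.py <<'E'
from cell import arm, claw, optics, order
from h import *
YS=np.radians(-12.4); SX=np.array([np.cos(YS),np.sin(YS)])
RM=np.array([.5376,-.3047]); PAD=np.array([.5984,-.3184])
BC=np.array([.583,.326,.065]); YB=np.radians(1.1)
bx=np.array([np.cos(.3)*np.cos(YB),np.cos(.3)*np.sin(YB),np.sin(.3)]); by=np.array([-np.sin(YB),np.cos(YB),0]); bz=np.cross(bx,by)
def Rd(phi): c,s=np.cos(phi),np.sin(phi); return np.array([[c,s,0],[s,-c,0],[0,0,-1.]])
RB=[np.c_[bx,-by,-bz],np.c_[-bx,by,-bz]]
def opts(phi): return [Rd(phi),Rd(phi+np.pi)]
def best(p,Rs):
    q0=np.array(arm.state()["joint_pos"]); b=None
    for R in Rs:
        q=arm.solve_ik(list(p),R)
        if q is not None:
            d=abs(np.array(q)-q0).max()
            if b is None or d<b[0]: b=(d,R,q)
    return b
def boardp(x,y,z): return BC+x*bx+y*by+z*bz
def railp(s,z): return np.r_[RM+s*SX,z]
def look(box,zr,minn=60):
    return fit(np.concatenate([cloud(optics.camera(n)).reshape(-1,3) for n in("scene","side")]),box,zr,minn)
def st(m=""):
    s=arm.state(); print(m,"t=%.1f"%s["clock"],np.round(s["eef_pos"],4),"F",np.round(s["contact_force"],1),"op %.4f"%s["opening"])
E
python3 - <<'E'
from ops import *
for n,p,R in [("pick",[.4502,-.0056,.2],opts(np.radians(87.5))),("pick",[.4502,-.0056,.01],opts(np.radians(87.5))),("pickM",[.5513,-.0141,.01],opts(np.radians(91.9))),
 ("ret",railp(-80,.3) if 0 else railp(-.08,.3),opts(YS)),("on",railp(-.02,.057),opts(YS)),("press",np.r_[PAD,.13],opts(YS)),("pressup",np.r_[PAD,.25],opts(YS)),
 ("bt",boardp(0,.05,.007),RB),("bt up",boardp(0,.05,.15),RB),("bm",boardp(0,-.06,.007),RB),("bm up",boardp(0,-.06,.15),RB)]:
    for r in R:
        q=arm.solve_ik(list(p),r); print(n,None if q is None else np.round(q,0))
E
```

```text
pick [-9. -9. -9. 90.  0. 83.]
pick [ -9.  -9.  -9.  90.   0. -97.]
pick [ -9.  -4. -27.  67.   0.  83.]
pick [ -9.  -4. -27.  67.   0. -97.]
pickM [ -8.  11. -11.  68.   0.  80.]
pickM [  -8.   11.  -11.   68.    0. -100.]
ret [-39.   7.  18. 101.   0. 153.]
ret [-39.   7.  18. 101.   0. -27.]
on [-37.  15.  -0.  75.   0. 156.]
on [-37.  15.  -0.  75.   0. -24.]
press [-34.  26.  22.  86.   0. 159.]
press [-34.  26.  22.  86.   0. -21.]
pressup [-34.  28.  38. 100.   0. 159.]
pressup [-34.  28.  38. 100.   0. -21.]
bt [  31.   13.   -3.   59.   -9. -151.]
bt [31. 13. -3. 59. -9. 29.]
bt up [  33.    6.    5.   74.   -9. -149.]
bt up [33.  6.  5. 74. -9. 31.]
bm [  21.    5.  -13.   56.   -6. -160.]
bm [ 21.   5. -13.  56.  -6.  20.]
bm up [  23.   -3.   -5.   72.   -6. -159.]
bm up [23. -3. -5. 72. -6. 21.]
```

```bash
cat >> ops.py <<'E'
def go(p,Rs):
    b=best(p,Rs); arm.goto(list(p),b[1]); return b[1]
def pick_mat(c,phi,zt):
    claw.let_go(); go([*c,.14],opts(phi)); arm.move_l([*c,zt],velocity=.12); claw.close_gripper(60); st("gripped")
    arm.move_l([*c,.33],velocity=.25); st("lifted")
def to_rail(s,tip_off):   # tip_off: TCP height over bar bottom
    go(railp(s-.065,.33),opts(YS)); arm.move_l(list(railp(s-.065,.06+tip_off)),velocity=.25)
    arm.move_l(list(railp(s,.06+tip_off)),velocity=.1); st("over rail")
    hit=arm.move_l(list(railp(s,.0485+tip_off)),velocity=.02,f_stop=4); st("down %s"%hit)
    claw.let_go(); arm.wait(.2)
    arm.move_l(list(railp(s-.03,.15)),velocity=.15); arm.move_l(list(railp(s-.05,.27)),velocity=.25); st("released")
def see_rail(t): 
    for r in look((.36,.72,-.42,-.2),(.05+t-.008,.05+t+.006)): print("rail",r)
def press(zgoal):
    claw.close_gripper(); go([*PAD,.23],opts(YS)); arm.move_l([*PAD,.186],velocity=.1); arm.wait(.2)
    f0=arm.state()["contact_force"][2]; hit=arm.move_l([*PAD,.168],velocity=.015,f_stop=1.5); st("pad touch %s"%hit)
    z=arm.state()["eef_pos"][2]
    while z>zgoal+1e-4:
        z=max(z-.004,zgoal); arm.move_l([*PAD,z],velocity=.02); print("%.4f %.2f"%(arm.state()["eef_pos"][2],arm.state()["contact_force"][2]-f0),end=" | ")
    arm.wait(.8); st("held"); arm.move_l([*PAD,.19],velocity=.04); arm.move_l([*PAD,.27],velocity=.2)
E
python3 - <<'E'
from ops import *
pick_mat([.4503,-.0058],np.radians(87.4),.010)
to_rail(-.02,.007)
see_rail(.038)
c=optics.camera("side"); cv2.imwrite("pics/rail1.png",c["image"][240:,150:500])
E
```

```text
gripped t=2.6 [ 0.4504 -0.0059  0.0106] F [-1.9 -0.   4.8] op 0.0371
lifted t=4.0 [ 0.4497 -0.0057  0.328 ] F [-0.1  0.5 -6.3] op 0.0369
over rail t=7.1 [ 0.5177 -0.3003  0.0671] F [-0.3 -0.1 -7.1] op 0.0377
down True t=7.6 [ 0.5179 -0.3004  0.0577] F [ 0.7 -0.3  6.2] op 0.0371
released t=9.8 [ 0.4693 -0.2896  0.2687] F [-0.2 -1.3  0.4] op 0.0858
rail {'c': array([ 0.5192, -0.3013]), 'L': 201.9, 'w': 42.5, 'a': -12.8, 'z': np.float64(0.0873), 'z95': np.float64(0.0896), 'n': 4188}
rail {'c': array([ 0.6747, -0.337 ]), 'L': 14.7, 'w': 12.3, 'a': 25.2, 'z': np.float64(0.0867), 'z95': np.float64(0.093), 'n': 83}
```

View pics/rail1.png

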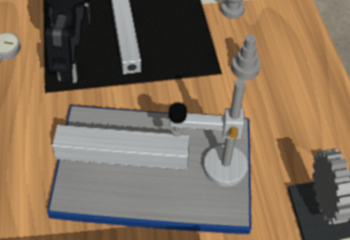

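The bar lies level on the rail, with its right end (~(187,150)) under the foot at (178,118). Now pressing.

```bash
python3 - <<'E'
from ops import *
press(.1395)
see_rail(.038)
E
```

```text
pad touch True t=12.9 [ 0.5984 -0.3183  0.1751] F [0.9 0.1 2.1] op 0.0001
0.1711 4.31 | 0.1669 4.15 | 0.1629 4.64 | 0.1589 4.63 | 0.1552 4.98 | 0.1513 5.89 | 0.1474 5.97 | 0.1440 7.66 | 0.1410 9.11 | held t=16.8 [ 0.5984 -0.3184  0.1412] F [-3.2  2.   9.3] op -0.0000
rail {'c': array([ 0.519 , -0.3013]), 'L': 202.2, 'w': 41.2, 'a': -12.6, 'z': np.float64(0.0873), 'z95': np.float64(0.0897), 'n': 4202}
rail {'c': array([ 0.6746, -0.3371]), 'L': 14.5, 'w': 12.5, 'a': 17.4, 'z': np.float64(0.0867), 'z95': np.float64(0.0931), 'n': 86}
```

The force step at about 0.144 m shows the foot resting on the bar, held 0.8 s at ~3 N. Filing the thick bar.

```bash
cat >> ops.py <<'E'
def rail_to_board(s,tip_off,x,y):
    claw.let_go(); go(railp(s-.05,.27),opts(YS)); arm.move_l(list(railp(s,.15)),velocity=.2); arm.move_l(list(railp(s,.05+tip_off)),velocity=.1)
    claw.close_gripper(60); st("gripped")
    arm.move_l(list(railp(s,.06+tip_off)),velocity=.05); arm.move_l(list(railp(s-.07,.06+tip_off)),velocity=.12); arm.move_l(list(railp(s-.07,.33)),velocity=.25); st("lifted")
    go(boardp(x,y,.20),RB); arm.move_l(list(boardp(x,y,.02+tip_off)),velocity=.15); st("over board")
    hit=arm.move_l(list(boardp(x,y,tip_off-.006)),velocity=.02,f_stop=4); st("down %s"%hit)
    claw.let_go(); arm.wait(.2); p=np.array(arm.state()["eef_pos"]); arm.move_l(list(p+.15*bz),velocity=.15); st("released")
def see_board():
    A=np.concatenate([cloud(optics.camera(n)).reshape(-1,3) for n in("scene","side")]); L=(A-BC)@np.c_[bx,by,bz]
    for r in fit(L,(-.115,.115,-.125,.125),(.02,.05),60): print("board",r)
E
python3 - <<'E'
from ops import *
rail_to_board(-.019,.007,0,.052)
arm.move_l([.5,.1,.35],velocity=.3)
see_board()
print(look((.38,.72,-.14,.14),(.02,.06)))
cv2.imwrite("pics/b1.png",optics.camera("scene")["image"][120:420,120:560])
E
```

```text
gripped t=22.6 [ 0.5195 -0.3009  0.0577] F [0.4 1.3 2.5] op 0.0368
lifted t=24.9 [ 0.4506 -0.2854  0.3287] F [-0.5  0.8 -7.4] op 0.0369
over board t=28.6 [0.5749 0.3785 0.0928] F [ 0.3  0.2 -6.1] op 0.0373
down True t=29.5 [0.5795 0.3778 0.0722] F [ 0.4 -0.4  6.5] op 0.0372
released t=31.4 [0.5307 0.3745 0.208 ] F [-0.2  0.4 -0.7] op 0.0853
board {'c': array([0.0016, 0.0495]), 'L': 204.9, 'w': 53.1, 'a': 2.9, 'z': np.float64(0.0355), 'z95': np.float64(0.0389), 'n': 2090}
[{'c': array([ 0.5515, -0.0153]), 'L': 186.9, 'w': 36.5, 'a': -88.2, 'z': np.float64(0.0343), 'z95': np.float64(0.0373), 'n': 2308}]
```

View pics/b1.png

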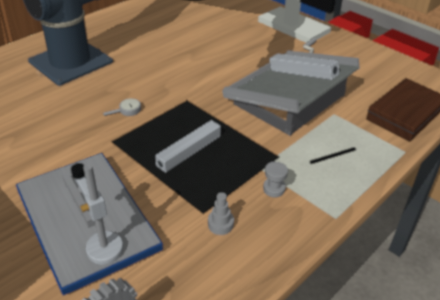

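The thick bar lies flat on the board ((305,66) in the crop), and the medium bar is untouched at (188,145). Medium bar next.

```bash
python3 - <<'E'
from ops import *
pick_mat([.5514,-.0145],np.radians(91.9),.009)
to_rail(-.012,.006)
see_rail(.032)
E
```

```text
gripped t=36.0 [ 0.5519 -0.0146  0.0095] F [0.5 0.4 2.5] op 0.0307
lifted t=37.4 [ 0.5508 -0.0144  0.3281] F [ 0.   0.4 -5.7] op 0.0311
over rail t=40.6 [ 0.5255 -0.3021  0.0661] F [-0.9  0.2 -5.7] op 0.0310
down True t=41.1 [ 0.5257 -0.3022  0.0565] F [0.8 0.1 4.7] op 0.0313
released t=43.3 [ 0.477  -0.2913  0.2687] F [ 0.3  0.1 -0.6] op 0.0854
rail {'c': array([ 0.6749, -0.3364]), 'L': 14.0, 'w': 11.1, 'a': 28.1, 'z': np.float64(0.0813), 'z95': np.float64(0.0871), 'n': 93}
rail {'c': array([ 0.5279, -0.3033]), 'L': 182.9, 'w': 35.8, 'a': -12.4, 'z': np.float64(0.0812), 'z95': np.float64(0.0837), 'n': 3263}
```

```bash
python3 - <<'E'
from ops import *
press(.1330)
see_rail(.032)
A=look((.36,.76,-.46,-.16),(.168,.184)); print("pad",A)
E
```

```text
pad touch True t=46.3 [ 0.5983 -0.3184  0.1751] F [ 1.  -0.9  2.9] op 0.0001
0.1711 3.39 | 0.1669 4.28 | 0.1629 4.22 | 0.1589 4.36 | 0.1552 4.81 | 0.1513 5.45 | 0.1474 4.59 | 0.1435 5.47 | 0.1396 6.75 | 0.1365 9.14 | 0.1347 9.05 | held t=50.8 [ 0.5984 -0.3184  0.1349] F [-3.9  1.6  8.9] op 0.0001
rail {'c': array([ 0.6743, -0.3355]), 'L': 14.4, 'w': 12.3, 'a': 3.2, 'z': np.float64(0.0813), 'z95': np.float64(0.0875), 'n': 85}
rail {'c': array([ 0.5273, -0.3028]), 'L': 185.0, 'w': 36.6, 'a': -12.1, 'z': np.float64(0.0812), 'z95': np.float64(0.0836), 'n': 3276}
pad [{'c': array([ 0.6753, -0.3356]), 'L': 28.0, 'w': 25.7, 'a': -13.4, 'z': np.float64(0.1701), 'z95': np.float64(0.1815), 'n': 359}, {'c': array([ 0.5983, -0.3188]), 'L': 27.4, 'w': 25.6, 'a': -36.2, 'z': np.float64(0.175), 'z95': np.float64(0.1774), 'n': 418}]
```

```bash
python3 - <<'E'
from ops import *
rail_to_board(-.011,.006,0,-.06)
arm.move_l([.45,.0,.35],velocity=.3)
see_board()
print("pad",look((.57,.63,-.35,-.29),(.168,.184)),"mat",look((.38,.72,-.14,.14),(.012,.06)))
cv2.imwrite("pics/b2.png",optics.camera("scene")["image"][120:420,120:560]); st()
E
```

```text
gripped t=56.9 [ 0.5272 -0.3026  0.0566] F [-0.1  0.5  1.7] op 0.0309
lifted t=59.2 [ 0.4584 -0.2871  0.3287] F [ 0.  -0.6 -5.4] op 0.0310
over board t=62.5 [0.5774 0.2663 0.0915] F [ 0.3 -0.1 -4.8] op 0.0311
down True t=63.5 [0.5821 0.2659 0.071 ] F [-0.2 -0.8  5.6] op 0.0311
released t=65.4 [0.5338 0.2636 0.2083] F [0.9 0.5 0.5] op 0.0857
board {'c': array([ 0.001 , -0.0615]), 'L': 182.9, 'w': 40.5, 'a': 0.5, 'z': np.float64(0.0299), 'z95': np.float64(0.034), 'n': 1577}
board {'c': array([-0.0141,  0.0928]), 'L': 203.0, 'w': 51.5, 'a': 2.2, 'z': np.float64(0.0358), 'z95': np.float64(0.0393), 'n': 1982}
pad [{'c': array([ 0.5985, -0.3183]), 'L': 26.5, 'w': 26.3, 'a': -74.3, 'z': np.float64(0.1751), 'z95': np.float64(0.1771), 'n': 410}] mat []
 t=66.9 [0.45   0.0006 0.3495] F [-0.4  0.4  0.4] op 0.0853
```

View pics/b2.png

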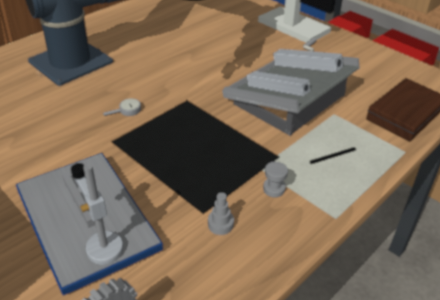

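The picture shows both bars flat and side by side on the board ((307,61), (280,82)). The thick one was knocked aside to y=+0.093 but is still flat and within limits. The gauge is up, and the spool and spindle are standing.

```bash
python3 -c "
from cell import order
print(order.hand_in())"
```

```text
the job is handed in; nothing more can be done
None
```

I gauged the two bars that were there, thick then medium, and filed both flat on the rack with the gauge back up. There was no thin bar on the mat, and I handed the job in at about 67 s; no verdict came back.

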